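Press the catch, let the lid spring open, put the garlic in the keeper

TASK

Open the garlic keeper by gently pressing down the thumb pad of its catch until the lid lets go, and keep clear of the lid so that it springs fully open by itself. Then take the garlic bulb from the worktop, set it down gently on the floor of the keeper without dropping it, and leave it there with the lid standing open and the other things undisturbed.

Things in the scene. Friction and masses are not known exactly. Their poses are not given: they have to be found in the camera images.
- box: garlic keeper: open white box 130 (x) x 160 (y) x 70 (z) mm, walls and floor 4 mm, screwed to the worktop. Origin: centre of its underside, z up. Its -x side is the front with the catch, its +x side has the lid's hinge. Push it, its catch or its lid nowhere with more than 20 N.
- catch_ref (a point): fixed on the box at (-107, 0, 70) mm, on the vertical centre line of the thumb pad (domed steel button, 22 mm diameter, 8 mm high, on an upright screw). It does not show the pad's height: the screw was left at an arbitrary setting, the pad's top is 65 to 85 mm above the worktop and is not measured. Feel for it from above, at about 10 mm/s.
- catch_pivot (a point): pivot of the catch, a grey rocker lever before the front wall, at (-78, 0, 56) mm of the box; it turns about y. Its front arm carries the thumb pad, its hook holds the lid's tongue. Pressing the pad down meets 3 to 5 N at once, frees the lid after 5 to 6.5 mm at 7 to 10 N and meets a hard stop at about 7.5 mm. It springs back when let go.
- box_floor (a point): centre of the keeper's inner floor, 1 mm above the floor; inner space 122 (x) x 152 (y) x 66 mm deep; axes as the box. Wall cabinets hang 0.53 m above the worktop just behind the keeper, so keep the tool point below about 0.2 m here
- lid_panel: flat grey lid, 134 x 164 x 6 mm, on the rim when shut (top 76 mm above the worktop). Origin: on the hinge line (box -> 69, 0, 70 mm); the panel reaches from it along its own -x. Once freed, a damped spring raises it in under 1 s; its front edge swings up and back, away from the thumb pad. The hand must not touch it while it opens.
- lid (a joint): lid angle, rad: 0 shut (about 0.01 when held by the catch), grows as it opens, rests at its stop at 1.75 (leaning slightly back past upright)
- garlic: white garlic bulb, about 60 x 57 mm and 58 mm high with a narrow neck at the top, standing loose on the worktop at any yaw. Origin: centre of its underside; z up. Best gripped from above at about 25 mm over its underside, where it is widest, with a light grip of about 20 N
- lemon: lemon, 78 x 55 x 56 mm, a bystander behind the work. Origin: centre of its underside
- kitchen_timer: round clockwork kitchen timer, 65 mm across, 52 mm high, a bystander. Origin: centre of its underside
- mug: white mug, 89 mm across, 98 mm high, a bystander. Origin: centre of its underside
Not all that is in view belongs to the job. Leave any red look-alike of the garlic alone.

How it is judged (in metres and radians):
On the way, in this order (a step that is already met when the one before it is completed fails the run):
1. the lid has sprung fully open, the garlic still on the worktop (value of joint lid above 1.55 rad and distance of garlic from where it was at the start of the episode below 0.03 m), for 0.2 s.
2. the garlic is in the open keeper (value of joint lid above 1.5 rad and z of garlic in the frame of box below 0.045 m and x of garlic in the frame of box between -0.06 and 0.06 m and y of garlic in the frame of box between -0.075 and 0.075 m), for 0.1 s.
At the end, for the whole second after the job is handed in: the lid stands open (over 1.5 rad) and the garlic lies released and at rest (under 0.03 m/s) inside the keeper, its origin within 60 mm (x) and 75 mm (y) of the keeper's centre and under 45 mm above its underside (all of step 2 and linear speed of garlic below 0.03 m/s); the robot touches nothing.
It fails at once if the keeper, its catch or its lid is pushed with more than 20 N (contact force between any of the fingers, the arm and box above 20 N).
It fails at once if the robot touches the lid while it is opening (velocity of joint lid above 0.2 rad/s and contact force between any of the fingers, the arm and lid_panel above 0.5 N).
It fails at once if the garlic is dropped (falls free at more than 0.7 m/s, about 25 mm) (linear speed of garlic above 0.7 m/s and contact force between the fingers and garlic below 0.1 N).
It fails at once if a bystander is moved more than 30 mm (distance of any of lemon, kitchen_timer, mug from where it was at the start of the episode above 0.03 m).
It also fails if it takes over 53 s, if anything falls off the work surface, if the arm or the gripper's body presses on something with over 40 N, if the wrist force passes 120 N, or if a joint passes its speed limit or range.

ROBOT

A 6-joint arm with a two-finger parallel gripper is mounted at the origin on a cart in front of the work surface, level with it; the furniture and walls round the work are solid. World frame = base frame: x ahead of the robot, y to its left, z up, the work surface at z = 0. Lengths are in mm, angles in rad, forces in N, time in s.
With the tool pointing down it reaches from about 400 to 925 mm from the base axis. Payload 12.5 kg.
Tool frame: the origin (TCP) lies between the finger pads, 19 mm behind the fingertips; this is the grasp point; z points along the fingers, y is the line along which they close (so a half turn about z gives the same grasp; the last joint's range is limited). The gripper opens to 95 mm and grips with 3 to 60 N. Pads are 20 mm wide; open, the fingers measure 119 mm over their backs; the gripper's body (75 mm by 180 mm) begins 59 mm behind the grasp point.
Start: joints at [1.196, 0.491, 1.559, -0, 1.092, -0.106], TCP at [165.966, 602.578, 233.461] pointing down, gripper open.
Joint ranges: [-3.1, 3.1], [-0.84, 2.19], [0.05, 2.79], [-1.13, 4.28], [0.06, 2.93], [-2.69, 2.69]. Speed limits (rad/s): [2.22, 2.22, 2.79, 3.14, 3.14, 3.14].

INTERFACE

Orientations are given as [roll, pitch, yaw] about the fixed x, y, z axes, in that order (R = Rz(yaw) Ry(pitch) Rx(roll)).
In Python, from cell import * gives the robot as it stands.
- The arm moves only by the tool jog_arm, never from a script. Its argument "targets" is a list of rows, each an object with "turn": the turn, a rotation vector about the world's x, y, z in degrees, a list of three; "slide": the shift along the world's x, y, z in mm, a list of three; "claw": the opening in per cent of the stroke, from 0 (shut) to 100 (fully open). In form: [{"turn": [wx, wy, wz], "slide": [x, y, z], "claw": claw}, ...]. A call has 1 to 5 rows; each row shifts and turns the commanded pose from where the row before left it; what a row does not reach is not made up. A row lasts 1/8 s, in which the tool goes at most 62.5 mm and 10.7 degrees, less where a joint would pass 70% of its speed; a pose out of reach is approached as far as the arm can. A call with a gripper value outside its range is refused whole. The fingers move at their own pace and stop on an object; the grip force is fixed at half the most. Time passes only in rows, so rows that do not move let the fingers close. It gives the time, the measured TCP pose, the force, the opening and the grip force at its end, in the units of the state.
- state(): the state, without advancing time (a new reading comes with each control period).
- read_camera(name): name is "scene" or "top" or "wrist"; returns a dict with "frame" (384x512x3 uint8, blue, green, red), "mtx" (3x3 intrinsics, pixels), "R" (3x3) and "t" (3): a world point X has camera coordinates R X + t. Camera axes: x right, y down, z forward; pixel columns grow to the right and rows downward; lengths in mm; the calibration is good to about 2 mm. A picture is of the moment at which its call begins. There is no depth.
- job_done(): hands the job in; it is judged then, once.
Trained networks look in the newest picture that a camera, given by its name, has taken for a name from the list of things; names that differ only in an ending like _2 or _b are one class to them, and where a whole thing is asked for, a point or a joint stands for the part that bears it (a point fixed in the world has none). Each returns a list of dicts, best first, with "conf" (0 to 1); they miss things now and then, are a little off and sometimes report something else, mostly with a low value. They report only what shows in the picture. A call takes as long as a camera call. They do not tell look-alikes from the thing itself.
- look_for(query, camera): "xy" ([column, row] in pixels, amid what is visible of it).
The state is a dict: "t": time; "joints": joint angles; "qvel": joint speeds; "tau": joint torques, N m; "eef_pos": TCP position; "tcp_rot": TCP orientation; "ft_force": force on the tool from outside, world axes, zero at the start; "moment": the same for the moment, N m; "opening": opening from 0.0 (shut) to 1.0 (fully open); "grip_force": force on a finger pad.
Only numpy, scipy, OpenCV 4.12 (cv2) and the standard library are available. Lean on these libraries where they do the work, as an engineer would, in place of code of your own. Each camera call takes 0.05 s, during which the arm holds its last target. There are 200 camera calls.

## Working session

There is one attempt and no reset: what is moved stays moved. The work goes in short steps, Python scripts to look and compute and a tool call to move; the robot and the scene stay as the last step left them, time stands still between calls to the robot, and variables do not carry over. Pictures are saved under pics/ and viewed, at most 10 in all, crops included, and the job is handed in when it is done.

Besides the shell and the picture viewer there is one more tool, called after ">>>" by a JSON object that holds its "api" and its "payload", one argument or row to a line. jog_arm: Moves the arm, as the interface text tells. Its arguments: {"type":"object","properties":{"targets":{"type":"array","items":{"type":"object","properties":{"turn":{"type":"array","items":{"type":"number"}},"slide":{"type":"array","items":{"type":"number"}},"claw":{"type":"number"}}}}},"required":["targets"]}

```bash
mkdir -p pics
python3 - <<'E'
from cell import *
import cv2,numpy as np
ims=[]
for c in ["scene","top"]:
    d=read_camera(c); ims.append(d["frame"])
    print(c,d["mtx"].round(1).tolist(),d["R"].round(4).tolist(),d["t"].round(1).tolist())
    for q in ["box","catch_ref","lid_panel","garlic","lemon","kitchen_timer","mug"]:
        print(q,[(np.round(r["xy"],1).tolist(),round(r["conf"],2)) for r in look_for(q,c)])
    cv2.imwrite(f"pics/{c}.png",cv2.resize(d["frame"],None,fx=1.5,fy=1.5))
print(state())
E
```

```text
scene [[445.1, 0.0, 257.6], [0.0, 445.1, 196.0], [0.0, 0.0, 1.0]] [[0.9056, -0.424, 0.0141], [-0.2665, -0.5944, -0.7588], [0.3301, 0.6834, -0.6512]] [-550.0, 222.5, 738.5]
box [([265.2, 286.2], 0.67)]
catch_ref [([267.9, 286.4], 0.71)]
lid_panel [([270.0, 273.4], 0.6)]
garlic [([224.5, 222.8], 0.91), ([223.0, 188.2], 0.87), ([178.6, 209.5], 0.73)]
lemon [([312.3, 190.6], 0.96)]
kitchen_timer [([296.4, 165.9], 0.63)]
mug [([371.4, 232.8], 0.87)]
top [[482.8, 0.0, 246.4], [0.0, 482.8, 188.1], [0.0, 0.0, 1.0]] [[0.0151, -0.9999, 0.0057], [-0.9899, -0.0158, -0.1407], [0.1408, -0.0035, -0.99]] [-30.6, 603.5, 1008.4]
box [([319.9, 218.3], 0.92)]
catch_ref [([319.7, 220.9], 0.91)]
lid_panel [([319.8, 216.4], 0.85)]
garlic [([182.0, 203.4], 0.92), ([228.4, 218.9], 0.69), ([191.8, 245.8], 0.55), ([318.4, 221.4], 0.19)]
lemon [([231.5, 122.5], 0.55)]
kitchen_timer [([173.9, 120.6], 0.88)]
mug [([311.2, 120.2], 0.89)]
{'t': 0.8, 'joints': array([ 1.19642346e+00,  4.90874783e-01,  1.55891291e+00, -4.41593003e-06,
        1.09169732e+00, -1.05629916e-01]), 'qvel': array([ 0.00107113, -0.00025608, -0.00047984,  0.00037564,  0.0003614 ,
        0.001335  ]), 'tau': array([ 1.75801928e-03, -6.12401676e+01, -2.58412260e+01,  6.93900324e-02,
        4.45422018e-02, -5.75765227e-06]), 'eef_pos': array([165.95027704, 602.57528465, 233.47216452]), 'tcp_rot': array([3.14148603e+00, 1.52460331e-05, 2.87285174e+00]), 'ft_force': array([ 0.78734031, -0.1719519 , -0.18901718]), 'moment': array([-0.01875584,  0.0175005 , -0.02564264]), 'grip_force': 0.0, 'opening': 0.9974882105525287}
```

View pics/scene.png

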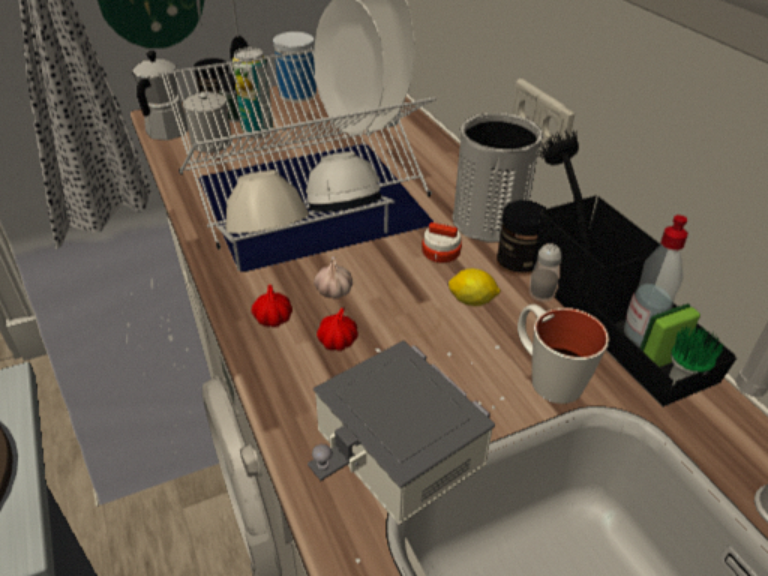

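View pics/top.png

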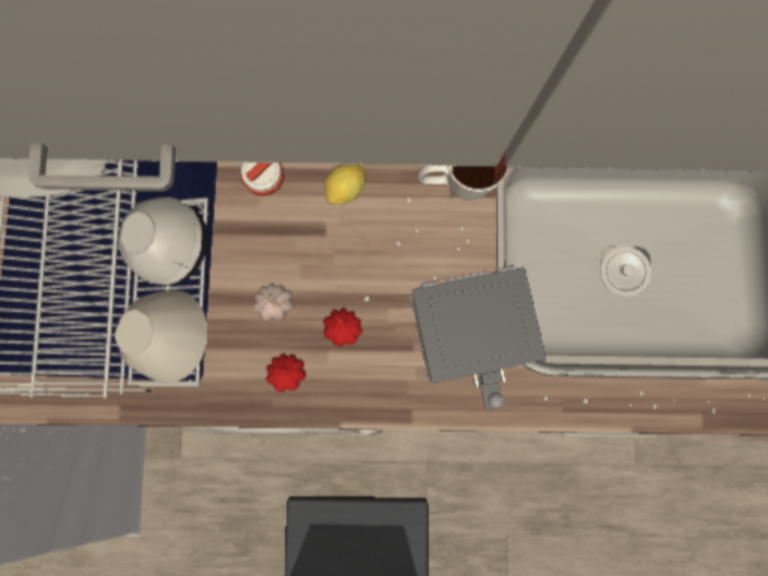

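The top view shows the shut lid with corners near (275,193), (349,177), (363,238) and (289,255), the pad at about (330,267), the white garlic at (182,203), and red decoys at (228,219) and (191,246). In the scene view the white garlic is at (223,188) and the pad at (215,303).

```bash
cat > h.py <<'E'
from cell import *
import cv2,numpy as np
from scipy.optimize import least_squares
def ray(d,uv,z):
    K,R,t=d["mtx"],d["R"],np.ravel(d["t"])
    v=R.T@np.linalg.inv(K)@[uv[0],uv[1],1]; c=-R.T@t
    return c+v*(z-c[2])/v[2]
def proj(d,X):
    p=(np.atleast_2d(X)@d["R"].T+np.ravel(d["t"]))@d["mtx"].T
    return p[:,:2]/p[:,2:]
def tri(ds,uvs):
    return least_squares(lambda X:np.concatenate([proj(d,X)[0]-u for d,u in zip(ds,uvs)]),[500,0,50])
E
python3 - <<'E'
from h import *
T=read_camera("top");S=read_camera("scene")
g=cv2.cvtColor(T["frame"],cv2.COLOR_BGR2HSV)
print(g[215,320],g[200,300])
m=((g[...,1]<40)&(abs(g[...,2].astype(int)-int(g[215,320,2]))<22)).astype(np.uint8)
m=cv2.morphologyEx(m,cv2.MORPH_OPEN,np.ones((9,9)))
n,l,st,ce=cv2.connectedComponentsWithStats(m)
k=l[215,320];print(st[k])
c,_=cv2.findContours((l==k).astype(np.uint8),0,2)
b=cv2.boxPoints(cv2.minAreaRect(c[0]));print(b)
P=np.array([ray(T,u+0.0,76) for u in b]);print(P.round(1).tolist(),[np.linalg.norm(P[i]-P[i-1]).round(1) for i in range(4)])
print("scene proj",(proj(S,P)*1.5).round().tolist())
for n,u,v in [("pad",(330,267),(215,303)),("garlic",(182,203.4),(223,188.2))]:
    r=tri([T,S],[np.array(u),np.array(v)]);print(n,r.x.round(1),r.cost)
for n,u in [("lemon",(231.5,122.5)),("timer",(173.9,120.6)),("mug",(311,120)),("red",(228.4,218.9))]: print(n,ray(T,u,30).round())
E
```

```text
[ 20  20 115] [ 17  20 114]
[ 276  180   87   82 5065]
[[274.11142 192.02922]
 [350.6154  175.92311]
 [366.9337  253.43504]
 [290.42972 269.54114]]
[[591.7, -79.6, 76.0], [628.7, -241.4, 76.0], [466.5, -272.7, 76.0], [431.2, -114.3, 76.0]] [np.float64(164.2), np.float64(166.0), np.float64(165.2), np.float64(162.3)]
scene proj [[403.0, 338.0], [498.0, 423.0], [375.0, 500.0], [289.0, 399.0]]
pad [ 438.8 -197.2   71.1] 0.3192238707251388
garlic [573.8 119.8  20.5] 2.240101085924567
lemon [754.  14.  30.]
timer [756. 144.  30.]
mug [ 763. -164.   30.]
red [537.  17.  30.]
```

Run:
```python
from h import *
T=read_camera("top");S=read_camera("scene")
def seg(d,uv,k):
    g=cv2.cvtColor(d["frame"],cv2.COLOR_BGR2HSV).astype(int); r=g[uv[1],uv[0]]
    m=((g[...,1]<45)&(abs(g[...,2]-r[2])<22)).astype(np.uint8)
    m=cv2.morphologyEx(m,cv2.MORPH_OPEN,np.ones((k,k)))
    l=cv2.connectedComponents(m)[1]
    c,_=cv2.findContours((l==l[uv[1],uv[0]]).astype(np.uint8),0,2)
    c=max(c,key=cv2.contourArea)
    print(uv,cv2.contourArea(c)); return cv2.minAreaRect(c),cv2.approxPolyDP(cv2.convexHull(c),5,True)[:,0]
rt,pt=seg(T,(315,215),21); b=cv2.boxPoints(rt)
P=np.array([ray(T,u,76) for u in b])
print(b.round(1).tolist(),[np.linalg.norm(P[i]-P[i-1]).round(1) for i in range(4)])
print("scene seg",seg(S,(270,273),13)[1].tolist())
L=np.array([[-65,-82,76],[69,-82,76],[69,82,76],[-65,82,76.]])
def wl(p,X):
    c,s=np.cos(p[2]),np.sin(p[2]); return np.c_[X[:,0]*c-X[:,1]*s+p[0],X[:,0]*s+X[:,1]*c+p[1],X[:,2]]
# my reading of corners: front-right(-y), back-right, back-left, front-left
tc=np.array([[545,357],[524,266],[413,289],[433,382]])/1.5
sc=np.array([[401,516-42],[492,424],[403,343],[316,390]])/1.5
for ds in ([(T,tc)],[(T,tc),(S,sc)]):
    f=least_squares(lambda p:np.concatenate([(proj(d,wl(p,L))-c).ravel() for d,c in ds]),[530,-180,0.2],loss='soft_l1')
    p=f.x;print(p,f.fun.round(1)); print("pad",wl(p,np.array([[-107,0,70.]])),"floor",wl(p,np.array([[0,0,5.]])))
    pr=proj(T,wl(p,L)); ps=proj(S,wl(p,L)); print((ps*1.5).round().tolist())
I=S["frame"].copy();J=T["frame"].copy()
for im,q,d in((I,ps,S),(J,pr,T)):
    cv2.polylines(im,[(q*8).round().astype(np.int32)],True,(0,255,0),1,cv2.LINE_AA,3)
    for z in(65,85):
        u=proj(d,wl(p,np.array([[-107,0,z]])))[0]; cv2.circle(im,tuple((u*8).astype(int).tolist()),8,(0,0,255),-1,cv2.LINE_AA,3)
cv2.imwrite("pics/fit.png",np.hstack([cv2.resize(I[220:360,190:350],None,fx=2.5,fy=2.5),cv2.resize(J[160:300,250:410],None,fx=2.5,fy=2.5)]))
```

```text
(315, 215) 4647.5
[[274.5, 191.6999969482422], [350.70001220703125, 176.5], [363.79998779296875, 241.8000030517578], [287.6000061035156, 257.1000061035156]] [np.float64(138.8), np.float64(164.8), np.float64(139.6), np.float64(161.7)]
(270, 273) 5657.5
scene seg [[273, 231], [322, 275], [322, 287], [280, 315], [266, 316], [229, 292], [216, 255]]
[ 5.42124369e+02 -1.74960930e+02  2.24816420e-01] [ 1.7  0.6  0.4 -0.9 -1.2 -0.3 -0.5  0.5]
pad [[ 437.81701851 -198.81416239   70.        ]] floor [[ 542.12436869 -174.96092993    5.        ]]
[[402.0, 486.0], [497.0, 422.0], [403.0, 338.0], [312.0, 388.0]]
[ 5.41631104e+02 -1.75638140e+02  2.19283285e-01] [ 1.9  1.1  1.  -0.5 -0.7 -0.4 -0.4  0.6  0.1  8.6  3.1 -0.9  0.  -3.
 -2.7 -1.5]
pad [[ 437.19336814 -198.91386332   70.        ]] floor [[ 541.6311041  -175.63813974    5.        ]]
[[401.0, 487.0], [497.0, 423.0], [403.0, 339.0], [312.0, 388.0]]
```

View pics/fit.png

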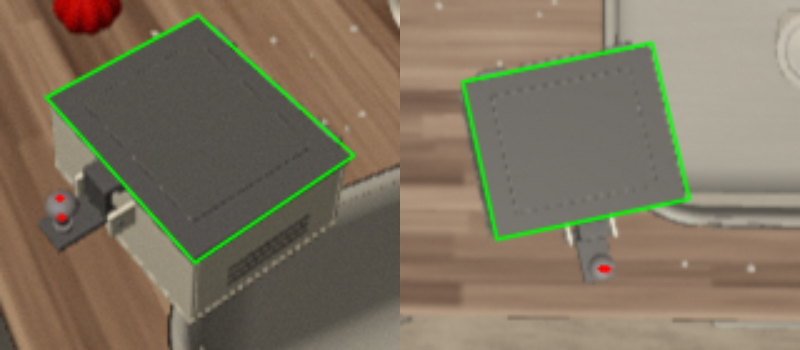

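The lid outline and the pad's predicted line (red dots) sit on the image in both views, so the box pose is (542,-175) with yaw 0.222. I'll press with closed fingers, tool y along the box's y.

>>> {"api": "jog_arm", "payload": {
  "targets": [
    {"turn": [0,0,-10],"slide": [31,-44,0],"claw": 0},
    {"turn": [0,0,-10],"slide": [31,-44,0],"claw": 0},
    {"turn": [0,0,-10],"slide": [31,-44,0],"claw": 0},
    {"turn": [0,0,-10],"slide": [31,-44,0],"claw": 0},
    {"turn": [0,0,-10],"slide": [31,-44,0],"claw": 0}
  ]
}}

```text
t: 1.62
eef_pos: [321.7, 381.1, 233.6]
tcp_rot: [3.141, -0.0, 1.995]
ft_force: [0.4, -0.2, -0.7]
opening: 0.533
grip_force: 0.0
```

>>> {"api": "jog_arm", "payload": {
  "targets": [
    {"turn": [0,0,-10],"slide": [31,-44,0],"claw": 0},
    {"turn": [0,0,-10],"slide": [31,-44,0],"claw": 0},
    {"turn": [0,0,-10],"slide": [31,-44,0],"claw": 0},
    {"turn": [0,0,-10],"slide": [31,-44,0],"claw": 0},
    {"turn": [0,0,-10],"slide": [31,-44,0],"claw": 0}
  ]
}}

```text
t: 2.25
eef_pos: [476.9, 161.0, 233.7]
tcp_rot: [3.141, -0.0, 1.122]
ft_force: [0.8, 0.6, -0.8]
opening: 0.024
grip_force: 0.0
```

>>> {"api": "jog_arm", "payload": {
  "targets": [
    {"turn": [0,0,-10],"slide": [-6,-52,-10],"claw": 0},
    {"turn": [0,0,-10],"slide": [-6,-52,-10],"claw": 0},
    {"turn": [0,0,-10],"slide": [-6,-52,-10],"claw": 0},
    {"turn": [0,0,-10],"slide": [-6,-52,-10],"claw": 0},
    {"turn": [0,0,-10],"slide": [-6,-52,-10],"claw": 0}
  ]
}}

```text
t: 2.88
eef_pos: [445.7, -99.1, 183.4]
tcp_rot: [3.141, -0.001, 0.249]
ft_force: [1.1, 0.2, -0.3]
opening: 0.003
grip_force: 0.0
```

>>> {"api": "jog_arm", "payload": {
  "targets": [
    {"turn": [0,0,-1.6],"slide": [-5,-52,-20],"claw": 0},
    {"turn": [0,0,0],"slide": [-4,-48,-20],"claw": 0},
    {"turn": [0,0,0],"slide": [0,0,-20],"claw": 0},
    {"turn": [0,0,0],"slide": [0,0,0],"claw": 0}
  ]
}}

```text
t: 3.38
eef_pos: [436.4, -197.6, 122.6]
tcp_rot: [-3.14, 0.002, 0.226]
ft_force: [0.3, 0.1, 0.2]
opening: 0.005
grip_force: 0.0
```

Run:
```python
from h import *
s=state();print(s["eef_pos"],s["tcp_rot"],s["joints"].round(2),s["ft_force"])
W=read_camera("wrist");T=read_camera("top")
print(W["R"].round(2).tolist())
p=np.array([[437.3,-198.8,75.]]);I=W["frame"].copy()
u=proj(W,p)[0];v=proj(W,s["eef_pos"]-[0,0,19])[0];print(u,v,look_for("catch_ref","wrist"))
cv2.circle(I,tuple(u.astype(int).tolist()),3,(0,255,0),1)
cv2.imwrite("pics/w1.png",np.hstack([cv2.resize(I,None,fx=.78,fy=.78)[:300],cv2.resize(T["frame"][160:300,250:410],None,fx=2.14,fy=2.14)[:300]]))
```

```text
[ 436.36962048 -197.56527334  122.57307611] [-3.13992071e+00  1.73905329e-03  2.25785169e-01] [-0.56  0.45  2.03 -0.    0.67  0.78] [0.30032513 0.14505933 0.15452188]
[[0.22, -0.97, -0.0], [-0.94, -0.22, 0.27], [-0.26, -0.06, -0.96]]
[266.34923724 208.4494    ] [264.29063938 226.61831029] [{'xy': [268.6, 74.9], 'conf': 0.8}]
```

View pics/w1.png

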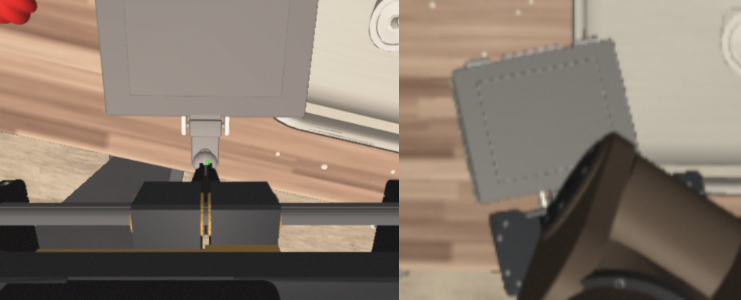

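The wrist view shows the fingertips lined up with the pad (predicted (266,208)) and the catch ahead of it. The calibration agrees to about 2 mm. I'll check the camera and wrist clearance, then feel downward.

Run:
```python
from h import *
W=read_camera("wrist");T=read_camera("top")
print((-W["R"].T@np.ravel(W["t"])).round(), [ray(T,(353,223),z).round() for z in (200,300,400)])
```

```text
[ 510. -180.  275.] [array([ 520., -217.,  200.]), array([ 513., -194.,  300.]), array([ 506., -172.,  400.])]
```

>>> {"api": "jog_arm", "payload": {
  "targets": [
    {"slide": [1,-1,-5],"turn": [0,0,0],"claw": 0},
    {"slide": [0,0,-5],"turn": [0,0,0],"claw": 0},
    {"slide": [0,0,-2],"turn": [0,0,0],"claw": 0},
    {"slide": [0,0,0],"turn": [0,0,0],"claw": 0}
  ]
}}

```text
t: 4.12
eef_pos: [437.9, -198.4, 111.2]
tcp_rot: [-3.141, 0.0, 0.227]
ft_force: [-0.2, -0.2, 0.5]
opening: 0.003
grip_force: 0.0
```

>>> {"api": "jog_arm", "payload": {
  "targets": [
    {"slide": [0,0,-1.2],"turn": [0,0,0],"claw": 0},
    {"slide": [0,0,-1.2],"turn": [0,0,0],"claw": 0},
    {"slide": [0,0,-1.2],"turn": [0,0,0],"claw": 0},
    {"slide": [0,0,-1.2],"turn": [0,0,0],"claw": 0},
    {"slide": [0,0,-1.2],"turn": [0,0,0],"claw": 0}
  ]
}}

```text
t: 4.75
eef_pos: [438.0, -198.4, 105.4]
tcp_rot: [3.141, 0.0, 0.227]
ft_force: [-0.1, -0.2, -0.5]
opening: 0.002
grip_force: 0.0
```

>>> {"api": "jog_arm", "payload": {
  "targets": [
    {"slide": [0,0,-1.2],"turn": [0,0,0],"claw": 0},
    {"slide": [0,0,-1.2],"turn": [0,0,0],"claw": 0},
    {"slide": [0,0,-1.2],"turn": [0,0,0],"claw": 0}
  ]
}}

```text
t: 5.12
eef_pos: [438.0, -198.4, 101.8]
tcp_rot: [3.142, 0.0, 0.227]
ft_force: [0.2, -1.0, 0.2]
opening: 0.005
grip_force: 0.0
```

Fingertips are at 82.8 mm with no contact. I'll go on in 3-row steps (safe: under 4 mm per call).

>>> {"api": "jog_arm", "payload": {
  "targets": [
    {"slide": [0,0,-1.2],"turn": [0,0,0],"claw": 0},
    {"slide": [0,0,-1.2],"turn": [0,0,0],"claw": 0},
    {"slide": [0,0,-1.2],"turn": [0,0,0],"claw": 0}
  ]
}}

```text
t: 5.5
eef_pos: [437.9, -198.5, 98.5]
tcp_rot: [3.141, 0.0, 0.227]
ft_force: [-3.1, -0.6, 7.6]
opening: 0.007
grip_force: 3.5
```

>>> {"api": "jog_arm", "payload": {
  "targets": [
    {"slide": [0,0,-1],"turn": [0,0,0],"claw": 0},
    {"slide": [0,0,0],"turn": [0,0,0],"claw": 0}
  ]
}}

```text
t: 5.75
eef_pos: [437.9, -198.5, 97.5]
tcp_rot: [3.141, 0.0, 0.227]
ft_force: [-2.5, -0.6, 7.6]
opening: 0.004
grip_force: 3.2
```

>>> {"api": "jog_arm", "payload": {
  "targets": [
    {"slide": [0,0,-1],"turn": [0,0,0],"claw": 0},
    {"slide": [0,0,0],"turn": [0,0,0],"claw": 0}
  ]
}}

```text
t: 6.0
eef_pos: [437.9, -198.5, 96.6]
tcp_rot: [3.141, -0.0, 0.227]
ft_force: [-2.3, -1.4, 7.4]
opening: 0.008
grip_force: 3.5
```

>>> {"api": "jog_arm", "payload": {
  "targets": [
    {"slide": [0,0,-0.7],"turn": [0,0,0],"claw": 0},
    {"slide": [0,0,0],"turn": [0,0,0],"claw": 0}
  ]
}}

```text
t: 6.25
eef_pos: [438.0, -198.6, 95.9]
tcp_rot: [3.141, -0.0, 0.227]
ft_force: [-2.0, -0.5, 7.6]
opening: 0.004
grip_force: 3.6
```

>>> {"api": "jog_arm", "payload": {
  "targets": [
    {"slide": [0,0,-0.5],"turn": [0,0,0],"claw": 0},
    {"slide": [0,0,0],"turn": [0,0,0],"claw": 0}
  ]
}}

```text
t: 6.5
eef_pos: [437.9, -198.6, 95.4]
tcp_rot: [3.141, -0.0, 0.227]
ft_force: [-3.1, -0.7, 8.0]
opening: 0.005
grip_force: 3.9
```

Run:
```python
from h import *
W=read_camera("wrist");S=read_camera("scene")
print(state()["ft_force"])
cv2.imwrite("pics/w2.png",np.hstack([cv2.resize(W["frame"],None,fx=.78,fy=.78),cv2.resize(S["frame"],None,fx=.78,fy=.78)]))
```

```text
[-1.58907724 -1.11045712  8.00532513]
```

View pics/w2.png

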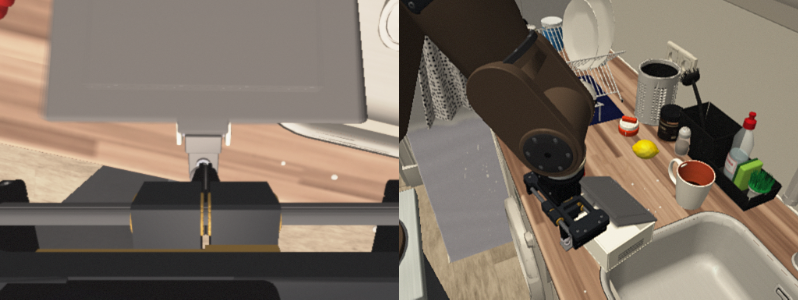

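The scene view shows the lid already lifting (and it looks larger in the wrist view), so I hold still while it opens.

>>> {"api": "jog_arm", "payload": {
  "targets": [
    {"slide": [0,0,0],"turn": [0,0,0],"claw": 0},
    {"slide": [0,0,0],"turn": [0,0,0],"claw": 0},
    {"slide": [0,0,0],"turn": [0,0,0],"claw": 0},
    {"slide": [0,0,0],"turn": [0,0,0],"claw": 0},
    {"slide": [0,0,0],"turn": [0,0,0],"claw": 0}
  ]
}}

```text
t: 7.22
eef_pos: [437.9, -198.6, 95.5]
tcp_rot: [3.141, -0.0, 0.227]
ft_force: [-1.7, -1.5, 7.9]
opening: 0.004
grip_force: 3.9
```

>>> {"api": "jog_arm", "payload": {
  "targets": [
    {"slide": [0,0,0],"turn": [0,0,0],"claw": 0},
    {"slide": [0,0,0],"turn": [0,0,0],"claw": 0},
    {"slide": [0,0,0],"turn": [0,0,0],"claw": 0},
    {"slide": [0,0,0],"turn": [0,0,0],"claw": 0},
    {"slide": [0,0,0],"turn": [0,0,0],"claw": 0}
  ]
}}

```text
t: 7.85
eef_pos: [438.0, -198.6, 95.5]
tcp_rot: [3.141, -0.0, 0.227]
ft_force: [-2.8, -0.2, 7.6]
opening: 0.002
grip_force: 3.9
```

Run:
```python
from h import *
W=read_camera("wrist");S=read_camera("scene")
print(state()["ft_force"])
cv2.imwrite("pics/w3.png",np.hstack([cv2.resize(W["frame"],None,fx=.78,fy=.78),cv2.resize(S["frame"],None,fx=.78,fy=.78)]))
```

```text
[-2.53896789 -0.66326098  7.27327132]
```

View pics/w3.png

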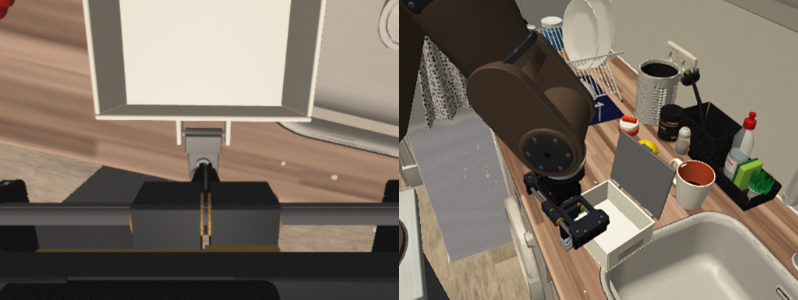

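The lid now stands fully open and the box interior is visible. I retreat straight up and go over to the garlic, keeping the yaw.

>>> {"api": "jog_arm", "payload": {
  "targets": [
    {"slide": [0,0,10],"turn": [0,0,0],"claw": 0},
    {"slide": [0,0,30],"turn": [0,0,0],"claw": 0},
    {"slide": [10,30,30],"turn": [0,0,0],"claw": 90},
    {"slide": [20,50,0],"turn": [0,0,0],"claw": 90},
    {"slide": [20,50,0],"turn": [0,0,0],"claw": 90}
  ]
}}

```text
t: 8.57
eef_pos: [488.5, -67.2, 166.0]
tcp_rot: [3.141, -0.001, 0.226]
ft_force: [0.5, 0.3, -0.2]
opening: 0.265
grip_force: 0.0
```

>>> {"api": "jog_arm", "payload": {
  "targets": [
    {"slide": [20,50,0],"turn": [0,0,0],"claw": 90},
    {"slide": [20,50,0],"turn": [0,0,0],"claw": 90},
    {"slide": [20,50,0],"turn": [0,0,0],"claw": 90},
    {"slide": [20,38,0],"turn": [0,0,0],"claw": 90},
    {"slide": [0,0,0],"turn": [0,0,0],"claw": 90}
  ]
}}

```text
t: 9.2
eef_pos: [568.6, 122.0, 165.2]
tcp_rot: [-3.142, -0.001, 0.23]
ft_force: [0.9, -0.8, 0.5]
opening: 0.789
grip_force: 0.0
```

Run:
```python
from h import *
W=read_camera("wrist")
for r in look_for("garlic","wrist"): print(np.round(r["xy"]),r["conf"],ray(W,r["xy"],25).round(1))
print(state()["eef_pos"],state()["joints"].round(2))
I=W["frame"].copy()
for x,y in ((574,120),):
    for z in (0,25,58):
        u=proj(W,np.array([[x,y,z]]))[0];cv2.circle(I,tuple(u.astype(int).tolist()),4,(0,255,0),1)
cv2.imwrite("pics/w4.png",I)
```

```text
[268. 252.] 0.94 [489.8  99.6  25. ]
[265. 172.] 0.78 [572.4 122.2  25. ]
[366. 218.] 0.75 [549.6  12.4  25. ]
[567.57636424 119.68871016 165.06898537] [ 0.09  0.51  1.75 -0.    0.89  1.44]
```

View pics/w4.png

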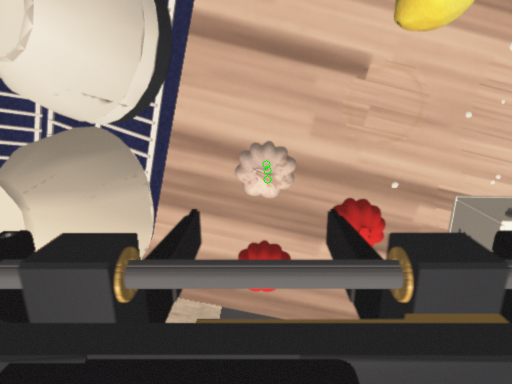

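The wrist view shows the white garlic centred at (266,170), with the estimate's markers on it; red decoys at (264,267) and (360,222), and the bowls close on the left. I'll check bowl heights and decoy positions before choosing the grip yaw.

Run:
```python
from h import *
T=read_camera("top");S=read_camera("scene");W=read_camera("wrist")
print("disc1 (near bowl top)",tri([T,S],[np.array((135,335))/1.5,np.array((265,176))/1.5]).x.round(), tri([T,S],[np.array((138,237))/1.5,np.array((336,157))/1.5]).x.round())
for z in (0,30,60,90): print(z,[ray(T,np.array(u)/1.5,z)[:2].round().tolist() for u in ((207,335),(170,335),(202,242),(216,240))], [ray(W,u,z)[:2].round().tolist() for u in ((153,205),(172,60),(165,180))])
print("garlic",ray(W,(266,170),25).round(1),"reds",ray(T,(191.8,245.8),28).round(),ray(T,(228.4,218.9),28).round(),ray(W,(360,222),28).round())
```

```text
disc1 (near bowl top) [523. 287. 123.] [650. 291. 126.]
0 [[526.0, 220.0], [525.0, 275.0], [668.0, 234.0], [671.0, 213.0]] [[503.0, 226.0], [652.0, 228.0], [533.0, 217.0]]
30 [[524.0, 214.0], [524.0, 267.0], [662.0, 227.0], [665.0, 207.0]] [[516.0, 217.0], [651.0, 219.0], [543.0, 210.0]]
60 [[522.0, 207.0], [522.0, 259.0], [656.0, 221.0], [659.0, 201.0]] [[529.0, 209.0], [650.0, 210.0], [554.0, 202.0]]
90 [[521.0, 201.0], [520.0, 251.0], [650.0, 214.0], [653.0, 194.0]] [[542.0, 200.0], [649.0, 201.0], [564.0, 194.0]]
garlic [573.1 118.   25. ] reds [478.  95.  28.] [537.  17.  28.] [543.  15.  28.]
```

>>> {"api": "jog_arm", "payload": {
  "targets": [
    {"slide": [5.5,0,-10],"turn": [0,0,9.4],"claw": 90},
    {"slide": [0,0,-10],"turn": [0,0,9.4],"claw": 90},
    {"slide": [0,0,-15],"turn": [0,0,9.4],"claw": 90},
    {"slide": [0,0,-15],"turn": [0,0,9.4],"claw": 90},
    {"slide": [0,0,-10],"turn": [0,0,9.4],"claw": 90}
  ]
}}

```text
t: 10.07
eef_pos: [573.2, 118.5, 104.7]
tcp_rot: [-3.141, 0.0, 1.051]
ft_force: [0.3, 0.1, 0.2]
opening: 0.902
grip_force: 0.0
```

Run:
```python
from h import *
W=read_camera("wrist")
for r in look_for("garlic","wrist"): print(np.round(r["xy"]),r["conf"],ray(W,r["xy"],30).round(1))
s=state();print(s["eef_pos"],s["tcp_rot"],s["joints"].round(2))
I=W["frame"].copy()
for z in (0,25,58):
    u=proj(W,np.array([[573.5,119.5,z]]))[0];cv2.circle(I,tuple(u.astype(int).tolist()),4,(0,255,0),1)
cv2.imwrite("pics/w5.png",I)
```

```text
[187. 290.] 0.61 [477.9  80.5  30. ]
[288. 302.] 0.61 [544.6  29.   30. ]
[572.91941866 118.60373186 104.36727216] [-3.14030404e+00  1.01827643e-03  1.04780446e+00] [ 0.09  0.59  1.78 -0.    0.77  0.61]
```

View pics/w5.png

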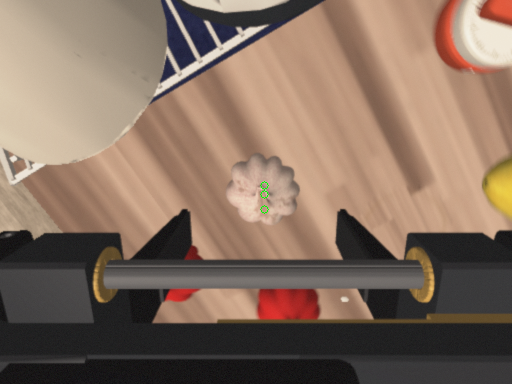

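The wrist view shows the garlic centred at (262,189) between the fingers, about 2 mm from the estimate and clear of the decoys. I'm descending to grip.

>>> {"api": "jog_arm", "payload": {
  "targets": [
    {"slide": [1,1.5,-25],"turn": [0,0,0],"claw": 90},
    {"slide": [0,0,-25],"turn": [0,0,0],"claw": 90},
    {"slide": [0,0,-20],"turn": [0,0,0],"claw": 90},
    {"slide": [0,0,-8],"turn": [0,0,0],"claw": 90},
    {"slide": [0,0,0],"turn": [0,0,0],"claw": 90}
  ]
}}

```text
t: 10.8
eef_pos: [574.5, 120.8, 27.3]
tcp_rot: [-3.142, 0.0, 1.045]
ft_force: [1.0, 0.4, 0.0]
opening: 0.899
grip_force: 0.0
```

>>> {"api": "jog_arm", "payload": {
  "targets": [
    {"slide": [0,0,0],"turn": [0,0,0],"claw": 60},
    {"slide": [0,0,0],"turn": [0,0,0],"claw": 50},
    {"slide": [0,0,0],"turn": [0,0,0],"claw": 50},
    {"slide": [0,0,0],"turn": [0,0,0],"claw": 50}
  ]
}}

```text
t: 11.3
eef_pos: [574.6, 121.1, 27.4]
tcp_rot: [3.141, -0.0, 1.047]
ft_force: [0.7, -0.1, 3.4]
opening: 0.583
grip_force: 30.0
```

Gripped at 55 mm width with 30 N. I lift, then carry over the keeper while turning back to its axes.

>>> {"api": "jog_arm", "payload": {
  "targets": [
    {"slide": [0,0,10],"turn": [0,0,0],"claw": 50},
    {"slide": [0,0,25],"turn": [0,0,0],"claw": 50},
    {"slide": [0,0,35],"turn": [0,0,0],"claw": 50},
    {"slide": [-5,-10,30],"turn": [0,0,-5],"claw": 50},
    {"slide": [-10,-25,13],"turn": [0,0,-8],"claw": 50}
  ]
}}

```text
t: 11.92
eef_pos: [559.8, 86.3, 142.3]
tcp_rot: [3.14, -0.002, 0.818]
ft_force: [-0.3, -0.9, -1.9]
opening: 0.584
grip_force: 30.0
```

>>> {"api": "jog_arm", "payload": {
  "targets": [
    {"slide": [-10,-40,0],"turn": [0,0,-9],"claw": 50},
    {"slide": [-10,-45,0],"turn": [0,0,-9],"claw": 50},
    {"slide": [-10,-45,0],"turn": [0,0,-9],"claw": 50},
    {"slide": [-9,-45,0],"turn": [0,0,-7],"claw": 50},
    {"slide": [0,-45,0],"turn": [0,0,0],"claw": 50}
  ]
}}

```text
t: 12.55
eef_pos: [519.8, -135.3, 140.8]
tcp_rot: [3.141, -0.0, 0.225]
ft_force: [-0.1, 0.1, -0.9]
opening: 0.581
grip_force: 30.0
```

>>> {"api": "jog_arm", "payload": {
  "targets": [
    {"slide": [0,-30,0],"turn": [0,0,0],"claw": 50},
    {"slide": [0,-16,0],"turn": [0,0,0],"claw": 50},
    {"slide": [0,0,0],"turn": [0,0,0],"claw": 50},
    {"slide": [0,0,0],"turn": [0,0,0],"claw": 50}
  ]
}}

```text
t: 13.05
eef_pos: [520.4, -178.9, 140.1]
tcp_rot: [-3.141, 0.0, 0.228]
ft_force: [-0.0, -0.0, -0.5]
opening: 0.586
grip_force: 30.0
```

Run:
```python
from h import *
W=read_camera("wrist");S=read_camera("scene")
s=state();print(s["eef_pos"],s["tcp_rot"],s["joints"].round(2),s["opening"],s["ft_force"])
I=W["frame"].copy()
c,q=np.cos(.222),np.sin(.222)
B=np.array([[542+x*c-y*q,-175.3+x*q+y*c,70] for x,y in((-65,-80),(65,-80),(65,80),(-65,80))])
cv2.polylines(I,[proj(W,B).round().astype(np.int32)],True,(0,255,0),1)
cv2.imwrite("pics/w6.png",np.hstack([cv2.resize(I,None,fx=.78,fy=.78),cv2.resize(S["frame"],None,fx=.78,fy=.78)]))
```

```text
[ 520.51528254 -178.83810908  140.12231798] [-3.14149089e+00  1.48531802e-04  2.28167475e-01] [-0.45  0.5   1.84 -0.    0.8   0.89] 0.5822345951614049 [ 0.84493605 -0.4588275  -0.40846221]
```

View pics/w6.png

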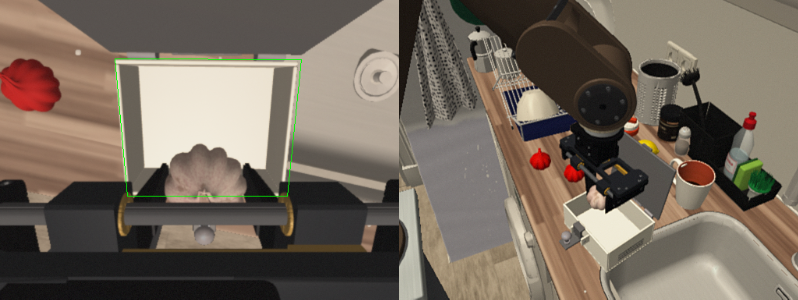

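The rim outline fits and the garlic hangs over the keeper's inside. I lower it, feeling the last few mm.

>>> {"api": "jog_arm", "payload": {
  "targets": [
    {"slide": [0,0,-15],"turn": [0,0,0],"claw": 50},
    {"slide": [0,0,-25],"turn": [0,0,0],"claw": 50},
    {"slide": [0,0,-25],"turn": [0,0,0],"claw": 50},
    {"slide": [0,0,-20],"turn": [0,0,0],"claw": 50},
    {"slide": [0,0,-10],"turn": [0,0,0],"claw": 50}
  ]
}}

```text
t: 13.78
eef_pos: [519.9, -179.3, 43.4]
tcp_rot: [-3.14, 0.002, 0.227]
ft_force: [-0.2, -0.3, -0.1]
opening: 0.583
grip_force: 30.0
```

>>> {"api": "jog_arm", "payload": {
  "targets": [
    {"slide": [0,0,-5],"turn": [0,0,0],"claw": 50},
    {"slide": [0,0,-3],"turn": [0,0,0],"claw": 50},
    {"slide": [0,0,-1.5],"turn": [0,0,0],"claw": 50},
    {"slide": [0,0,-1],"turn": [0,0,0],"claw": 50},
    {"slide": [0,0,0],"turn": [0,0,0],"claw": 50}
  ]
}}

```text
t: 14.4
eef_pos: [520.5, -179.9, 34.8]
tcp_rot: [3.141, -0.0, 0.227]
ft_force: [-0.4, -0.6, -0.1]
opening: 0.581
grip_force: 30.0
```

>>> {"api": "jog_arm", "payload": {
  "targets": [
    {"slide": [0,0,-1],"turn": [0,0,0],"claw": 50},
    {"slide": [0,0,-1],"turn": [0,0,0],"claw": 50},
    {"slide": [0,0,0],"turn": [0,0,0],"claw": 50}
  ]
}}

```text
t: 14.78
eef_pos: [520.4, -179.9, 32.5]
tcp_rot: [-3.142, 0.0, 0.227]
ft_force: [0.7, 0.6, 0.1]
opening: 0.586
grip_force: 30.0
```

>>> {"api": "jog_arm", "payload": {
  "targets": [
    {"slide": [0,0,-0.7],"turn": [0,0,0],"claw": 50},
    {"slide": [0,0,0],"turn": [0,0,0],"claw": 50}
  ]
}}

```text
t: 15.02
eef_pos: [520.5, -179.9, 31.8]
tcp_rot: [3.142, 0.0, 0.227]
ft_force: [0.1, 0.3, -0.1]
opening: 0.582
grip_force: 30.0
```

>>> {"api": "jog_arm", "payload": {
  "targets": [
    {"slide": [0,0,-0.5],"turn": [0,0,0],"claw": 50},
    {"slide": [0,0,0],"turn": [0,0,0],"claw": 50}
  ]
}}

```text
t: 15.28
eef_pos: [520.5, -179.9, 31.4]
tcp_rot: [3.141, -0.0, 0.227]
ft_force: [-0.2, 0.2, 0.2]
opening: 0.581
grip_force: 30.0
```

>>> {"api": "jog_arm", "payload": {
  "targets": [
    {"slide": [0,0,-0.5],"turn": [0,0,0],"claw": 50},
    {"slide": [0,0,0],"turn": [0,0,0],"claw": 50}
  ]
}}

```text
t: 15.52
eef_pos: [520.5, -179.9, 31.3]
tcp_rot: [3.141, -0.0, 0.227]
ft_force: [-1.5, 0.4, 6.5]
opening: 0.583
grip_force: 30.0
```

Contact with the floor at the expected height (6.5 N). I ease back slightly, open partway, and rise.

>>> {"api": "jog_arm", "payload": {
  "targets": [
    {"slide": [0,0,0.2],"turn": [0,0,0],"claw": 62},
    {"slide": [0,0,0],"turn": [0,0,0],"claw": 72},
    {"slide": [0,0,0],"turn": [0,0,0],"claw": 80},
    {"slide": [0,0,0],"turn": [0,0,0],"claw": 80}
  ]
}}

```text
t: 16.02
eef_pos: [520.4, -179.9, 31.0]
tcp_rot: [3.142, 0.0, 0.227]
ft_force: [-1.1, -0.4, 0.0]
opening: 0.797
grip_force: 0.0
```

>>> {"api": "jog_arm", "payload": {
  "targets": [
    {"slide": [0,0,10],"turn": [0,0,0],"claw": 80},
    {"slide": [0,0,25],"turn": [0,0,0],"claw": 80},
    {"slide": [0,0,35],"turn": [0,0,0],"claw": 80},
    {"slide": [0,0,35],"turn": [0,0,0],"claw": 80},
    {"slide": [-10,20,20],"turn": [0,0,0],"claw": 80}
  ]
}}

```text
t: 16.65
eef_pos: [511.1, -160.6, 158.4]
tcp_rot: [3.14, -0.002, 0.226]
ft_force: [0.3, 0.2, -0.2]
opening: 0.799
grip_force: 0.0
```

>>> {"api": "jog_arm", "payload": {
  "targets": [
    {"slide": [-20,40,10],"turn": [0,0,0],"claw": 80},
    {"slide": [-20,40,0],"turn": [0,0,0],"claw": 80},
    {"slide": [-10,30,0],"turn": [0,0,0],"claw": 80},
    {"slide": [0,0,0],"turn": [0,0,0],"claw": 80},
    {"slide": [0,0,0],"turn": [0,0,0],"claw": 80}
  ]
}}

```text
t: 17.27
eef_pos: [461.0, -50.3, 166.5]
tcp_rot: [3.141, -0.001, 0.227]
ft_force: [0.3, 0.3, -1.2]
opening: 0.803
grip_force: 0.0
```

Run:
```python
from h import *
T=read_camera("top");S=read_camera("scene")
s=state();print(s["eef_pos"],s["opening"],s["ft_force"])
cv2.imwrite("pics/end.png",np.hstack([cv2.resize(T["frame"],None,fx=.78,fy=.78),cv2.resize(S["frame"],None,fx=.78,fy=.78)]))
```

```text
[460.89622245 -50.69357364 166.19888295] 0.7987164557173405 [ 0.25421272 -0.46525583  0.32610954]
```

View pics/end.png

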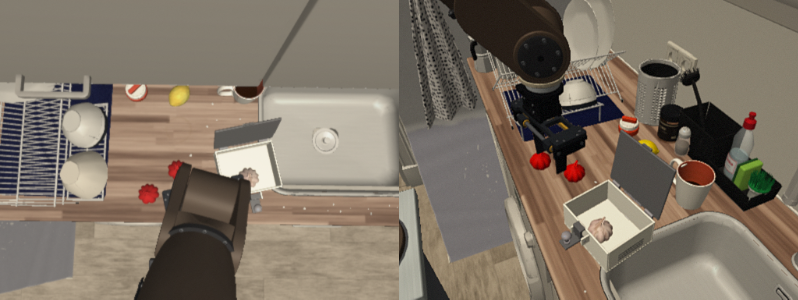

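The garlic stands inside the keeper (scene view (600,228)), the lid is open, the other things are unmoved, and the hand is clear.

```bash
python3 -c "
from cell import *
print(job_done())"
```

```text
the job is handed in; nothing more can be done
None
```

The job is handed in: the lid sprang open on its own at about 8 N on the pad, and the garlic was set down on the keeper's floor and released. The last pictures show the lid open and the other things in place; no verdict came back.

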